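# Hang the blue painted panel on the drop-flap peg

### The job

Lift the red flap of the hanging stand up and over until it stays open by itself, then take the panel with the blue painting from the sloping rest, hang it upright by its eye on the steel peg and let go of it. Finally tip the flap forward again so that it drops fully shut in front of the eye and the panel cannot come off. Leave the orange panel and everything else on the table where they are.

Things in the scene. Friction and masses are not known exactly. Their poses are not given: they have to be found in the camera images.
- stand: fixed dark steel hanging stand, base plate 200 x 120 x 12 mm; origin at the centre of the base's underside, z up, its x axis is the direction in which the peg points (away from the robot, give or take 0.3 rad). An upright post 20 mm (x) by 40 mm (y) fills x = -20..0 mm up to z = 209 mm. From its front face (x = 0) a level round steel peg, diameter 12 mm, runs 70 mm along +x, its axis at y = 0, z = 195 mm
- peg_tip (a point): centre of the free end of the peg: x 70, y 0, z 195 mm in the stand's frame
- flap_hinge (a point): middle of the flap's hinge axis, which lies along the stand's y axis: x -10, y 0, z 200 mm in the stand's frame
- flap (a joint): angle of the flap: 0 = shut (lying level, its red bar 95 mm in front of the hinge, 15 mm beyond the peg's tip), grows as the bar is lifted up and back over the post, stop at 2.45 rad. Gravity only, 90 g, lightly damped: below about 1.5 rad it falls shut, above about 1.7 rad it falls back to the stop and stays open there. It starts shut
- flap_bar (a point): middle of the flap's red round bar, 12 mm thick, 190 mm long, parallel to the hinge axis at 95 mm from it. Two steel arms 8 mm thick at 38 mm either side of the middle join it to the hinge; a red plate 50 mm wide and 6 mm thick hangs from the bar's middle to 32 mm below it when shut. The bar's ends, beyond the arms, are free to grip (it turns in the grip) or to push along its arc; a level push can jam
- blue_panel: the panel to hang: wooden panel 120 mm wide (y), 100 mm tall (z), 12 mm thick (x) with blue clouds painted on its +x face, and an aluminium hanger 10 mm thick rising from the middle of its upper edge to z = 200 mm. Origin at the centre of its lower edge, z up along the panel. About 0.25 kg. It starts leaning in the rest, its top 35 degrees from vertical towards the robot
- blue_panel_eye (a point): centre of the hanger's eye (z = 132 mm on the panel's axis). The eye is a hole through the hanger along the panel's x axis, 32 mm wide, from z = 112 mm up to a roof-shaped top with its peak at z = 153 mm; when hung, the peg lies 13 mm above this point
- blue_panel_tab (a point): grip point in the flat tab above the eye, z = 183 mm on the panel's axis; the tab is 36 mm wide (y), 10 mm thick (x), and reaches from z = 163 to 200 mm
- rack: fixed wooden sloping rest, base 170 x 280 x 10 mm, origin at the centre of its underside, with two bays side by side 136 mm apart along y, blue panel in one and orange panel in the other. The panels stand on a ledge with a 15 mm lip in front of their lower edge and lean on a board behind them that ends 85 mm up the panel; lift a panel out along its own length by 20 mm or more before moving it forward
- orange_panel: bystander: same panel with an orange and red painting, in the other bay; origin as for the blue panel. Not to be moved
- white_dish: bystander: white dish, 90 mm wide, 28 mm tall, origin under its centre
- pigment_jar: bystander: jar, 56 mm wide, 70 mm tall, origin under its centre
- blue_dish: bystander: blue dish, 100 mm wide, 30 mm tall, origin under its centre
- water_mug: bystander: white mug, 72 mm wide, 80 mm tall, origin under its centre
- brush: bystander: paint brush lying flat, 190 mm long
- palette_knife: bystander: palette knife lying flat, 190 mm long
There are look-alikes about, which are no part of the job. What is shaped like the blue_panel but pink is not meant.

How it is judged (in metres and radians):
On the way, in this order (a step that is already met when the one before it is completed fails the run):
1. the flap has been lifted over and stays open (value of joint flap above 2.2 rad and contact force between stand and the fingers below 0.05 N), for 0.2 s.
2. the blue panel hangs by its eye on the peg, let go, with the flap still open (x of blue_panel_eye in the frame of stand between 0.003 and 0.062 m and y of blue_panel_eye in the frame of stand between -0.012 and 0.012 m and z of blue_panel_eye in the frame of stand between 0.172 and 0.192 m and angle between blue_panel's own z axis and vertical below 0.2 rad and angle between the x axis of blue_panel and the x axis of stand, either way round below 0.35 rad and contact force between blue_panel and the fingers below 0.05 N and value of joint flap above 1.7 rad), for 0.2 s.
At the end, for the whole second after the job is handed in: blue panel at rest on the peg, released: eye centre 3-62 mm from the post face, within 12 mm sideways, 3-23 mm below the peg axis, panel upright within 0.2 rad, facing along the peg within 0.35 rad; flap below 0.1 rad; orange panel moved under 20 mm, other bystanders under 30 mm (x of blue_panel_eye in the frame of stand between 0.003 and 0.062 m and y of blue_panel_eye in the frame of stand between -0.012 and 0.012 m and z of blue_panel_eye in the frame of stand between 0.172 and 0.192 m and angle between blue_panel's own z axis and vertical below 0.2 rad and angle between the x axis of blue_panel and the x axis of stand, either way round below 0.35 rad and contact force between blue_panel and the arm below 0.05 N and value of joint flap below 0.1 rad and linear speed of blue_panel below 0.03 m/s and angular speed of blue_panel below 0.4 rad/s and distance of orange_panel from where it was at the start of the episode below 0.02 m and distance of each of white_dish, pigment_jar, blue_dish, water_mug, brush, palette_knife from where it was at the start of the episode below 0.03 m); the robot touches nothing.
It fails at once if the orange panel is moved more than 20 mm or another bystander more than 30 mm (distance of orange_panel from where it was at the start of the episode above 0.02 m or distance of any of white_dish, pigment_jar, blue_dish, water_mug, brush, palette_knife from where it was at the start of the episode above 0.03 m).
It also fails if it takes over 72 s, if anything falls off the work surface, if the arm or the gripper's body presses on something with over 40 N, if the wrist force passes 120 N, or if a joint passes its speed limit or range.

### The arm

A 7-joint arm with a two-finger parallel gripper is mounted at the origin on the work surface. World frame = base frame: x ahead of the robot, y to its left, z up, the work surface at z = 0. Lengths are in mm, angles in rad, forces in N, time in s.
With the tool pointing down it reaches from about 425 to 925 mm from the base axis. Payload 6.8 kg.
Tool frame: the origin (TCP) lies between the finger pads; the fingertips stand 14 mm ahead of it and the grasp point (between the pads) lies 5 mm behind it; y points along the fingers, x is the direction in which the jaws open and shut, and the axes are right-handed (so a half turn about y gives the same grasp; the last joint's range is limited). The gripper opens to 88 mm and grips with 3 to 60 N. Pads are 20 mm wide; open, the fingers measure 115 mm over their backs; the gripper's body (75 mm by 178 mm) begins 61 mm behind the grasp point.
Start: joints at [1.199, 0.477, 0.022, 1.555, -0.011, 1.109, -0.083], TCP at [176.015, -651.664, 236.664] pointing down, gripper open.
Joint ranges: [-2.96, 2.96], [-0.34, 2.1], [-1.41, 1.46], [0.24, 2.44], [-1.37, 4.51], [0.17, 1.92], [-2.96, 2.96]. Speed limits (rad/s): [2.39, 2.39, 3.14, 3.14, 3.14, 3.14, 3.14].

### API

Orientations are given as a unit quaternion [w, x, y, z].
In Python, from cell import bot, solve_ik, eyes, job gives the robot as it stands. Calls block until the motion is done:
- bot.move_ptp(position, orientation): joint-space move of the TCP to a pose.
- bot.line_to(position, rot=None, feed=150, stop_force=None): straight line of the TCP; rot=None keeps the orientation; feed is the mean speed in mm/s. With stop_force (N) it stops when the force on the tool has changed by that much, and returns True; else False.
- bot.goto_joints(angles): joint-space move.
- bot.let_go() and bot.gripper_close(grasp_force=None): open the fingers fully, or close them until they stop; grasp_force is the grip in N (None keeps the last).
- bot.hold(seconds).
- solve_ik(position, orientation): joint angles nearest the present ones, or None.
- bot.read_state(): the state.
- eyes.get_image(name): name is "scene" or "top" or "wrist"; returns a dict with "img" (420x560x3 uint8, red, green, blue), "fx", "fy", "cx", "cy" (pixels), "rvec" (rotation vector, rad) and "tvec" (3), from world to camera coordinates, as OpenCV has them. Camera axes: x right, y down, z forward; pixel columns grow to the right and rows downward; lengths in mm; the calibration is good to about 2 mm. A picture is of the moment at which its call begins. There is no depth.
A pose or a line that the arm cannot do raises bot.MotionError and nothing moves.
- job.finish_job(): hands the job in, once; it reports no verdict.
The state is a dict: "t": time; "q": joint angles; "joint_velocities": joint speeds; "joint_efforts": joint torques, N m; "tcp_pos": TCP position; "ee_rot": TCP orientation; "wrist_force": force on the tool from outside, world axes, zero at the start; "torque": the same for the moment, N m; "finger_gap": finger opening in mm.
Only numpy, scipy, OpenCV 4.12 (cv2) and the standard library are available. Lean on these libraries where they do the work, as an engineer would, in place of code of your own. Each camera call takes 0.05 s, during which the arm holds its last target.

## Working session

There is one attempt and no reset: what is moved stays moved. The work goes in short steps, each a Python script; the robot and the scene stay as the last script left them, time stands still between calls to the robot, and variables do not carry over. Pictures are saved under pics/ and viewed, and the job is handed in when it is done.

```bash
ls; mkdir -p pics
python3 - <<'E'
from cell import bot, eyes
import cv2
for n in ["scene","top","wrist"]:
    d=eyes.get_image(n); cv2.imwrite(f"pics/{n}0.png",d["img"][:,:,::-1]); print(n,d["fx"],d["fy"],d["cx"],d["cy"],d["rvec"],d["tvec"])
s=bot.read_state(); print(s)
E
```

```text
pics
scene 452.57309582574374 452.57309582574374 280.38993163164974 204.83280534751225 [ 1.02328842  2.53087515 -0.95009039] [ 379.78584344 -164.00972905 1401.53760831]
top 450.4632555499126 450.4632555499126 283.6461162950097 207.0406736164539 [ 2.10471813 -2.15767711  0.16768061] [   5.03127001  511.36239241 1126.1186825 ]
wrist 366.07782968684234 366.07782968684234 278.3284342440947 208.536225776802 [-2.28987516  1.75366633  0.27649302] [-673.56791468  -36.88186081  391.99530514]
{'t': 0.15, 'q': array([ 1.1989162 ,  0.47764287,  0.02238776,  1.5561528 , -0.01146978,
        1.10930652, -0.08308445]), 'joint_velocities': array([ 0.00096773, -0.00131579,  0.00137478, -0.00131658, -0.0005778 ,
        0.00059336, -0.00110815]), 'joint_efforts': array([ 2.94708021e-03, -5.83286083e+01,  1.53680462e+00, -2.72874713e+01,
       -5.42095327e-02,  1.44696498e-02,  9.42640645e-05]), 'tcp_pos': array([ 175.84986234, -651.25986748,  235.91418283]), 'ee_rot': array([ 0.56166913, -0.56115848,  0.43031656, -0.42948412]), 'wrist_force': array([ 0.54043806, -0.62149288, -0.37831027]), 'torque': array([ 0.00794317,  0.08171612, -0.02668812]), 'finger_gap': 87.58729983191078}
```

View pics/scene0.png

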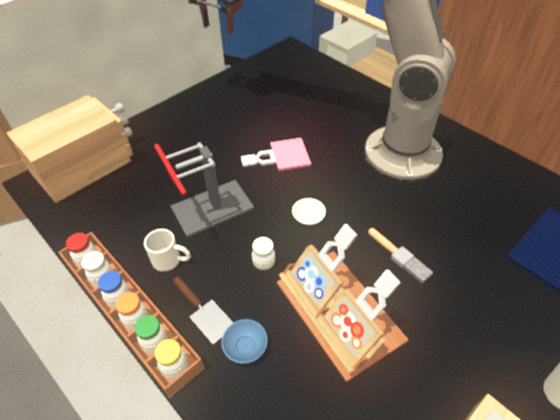

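View pics/top0.png

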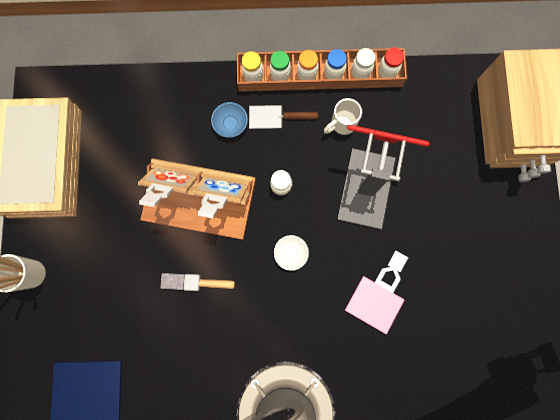

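View pics/wrist0.png

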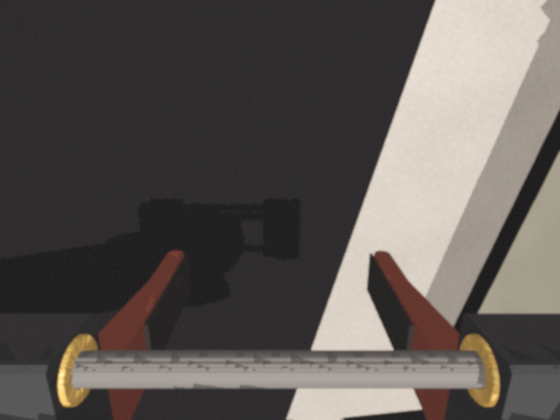

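```bash
cat > h.py <<'E'
import numpy as np, cv2
from cell import bot, solve_ik, eyes, job
def cam(n):
    d=eyes.get_image(n); d["R"]=cv2.Rodrigues(np.array(d["rvec"],float))[0]; d["K"]=np.array([[d["fx"],0,d["cx"]],[0,d["fy"],d["cy"]],[0,0,1]]); d["t"]=np.array(d["tvec"],float).reshape(3); return d
def ray(d,uv):
    v=d["R"].T@np.linalg.inv(d["K"])@np.array([uv[0],uv[1],1.]); return -d["R"].T@d["t"], v
def onz(d,uv,z):
    c,v=ray(d,uv); return c+v*(z-c[2])/v[2]
def proj(d,p):
    q=d["K"]@(d["R"]@np.array(p,float)+d["t"]); return q[:2]/q[2]
def tri(ds,uvs):
    A=np.zeros((3,3));b=np.zeros(3);L=[]
    for d,uv in zip(ds,uvs):
        c,v=ray(d,uv);v=v/np.linalg.norm(v);P=np.eye(3)-np.outer(v,v);A+=P;b+=P@c;L.append((c,P))
    x=np.linalg.solve(A,b); return x,[round(float(np.linalg.norm(P@(x-c))),1) for c,P in L]
def crop(d,name,x0,y0,w,h,s):
    im=cv2.resize(d["img"][y0:y0+h,x0:x0+w,::-1],None,fx=s,fy=s,interpolation=cv2.INTER_CUBIC); cv2.imwrite("pics/"+name,im)
E
python3 - <<'E'
from h import *
import pickle
S=cam("scene");T=cam("top")
pickle.dump((S,T),open("st.pkl","wb"))
crop(S,"s_stand.png",145,125,115,115,5); crop(T,"t_stand.png",325,115,115,120,5)
crop(S,"s_rack.png",270,215,140,165,3.6//1 if 0 else 3); crop(T,"t_rack.png",130,150,135,95,5)
for n,d,x in (("S",S,(150,140,190,200)),("T",T,(340,115,440,155))):
    hsv=cv2.cvtColor(d["img"],cv2.COLOR_RGB2HSV)
    m=((hsv[...,0]<8)|(hsv[...,0]>172))&(hsv[...,1]>150)&(hsv[...,2]>60)
    mm=np.zeros_like(m);mm[x[1]:x[3],x[0]:x[2]]=m[x[1]:x[3],x[0]:x[2]]
    ys,xs=np.nonzero(mm);p=np.c_[xs,ys].astype(np.float32)
    print(n,len(p),cv2.minAreaRect(p),p.min(0),p.max(0))
E
```

```text
S 365 ((169.43075561523438, 168.75384521484375), (58.29631805419922, 7.194013595581055), 60.2551155090332) [154. 143.] [185. 194.]
T 561 ((387.6432800292969, 136.68190002441406), (83.95027923583984, 9.426620483398438), 11.9761323928833) [347. 125.] [429. 146.]
```

View pics/s_stand.png

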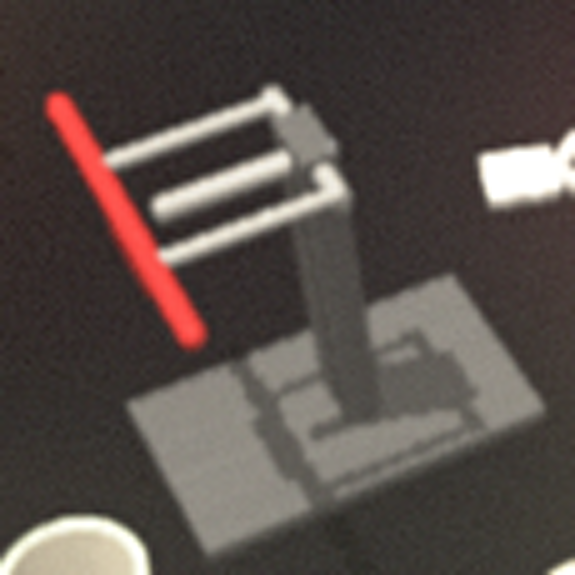

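View pics/t_stand.png

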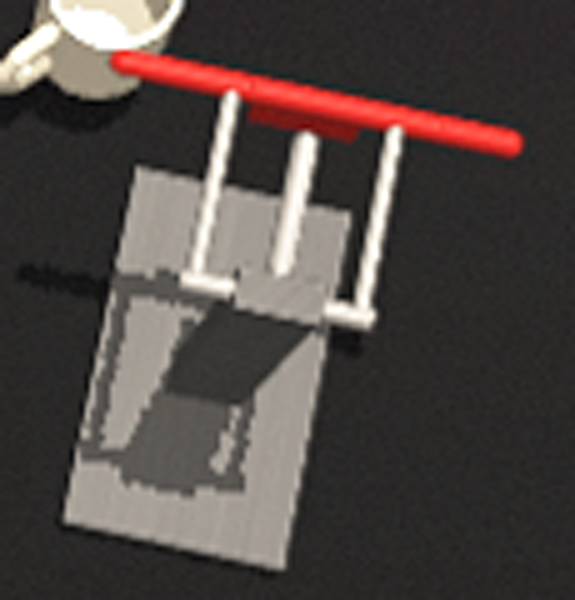

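View pics/s_rack.png

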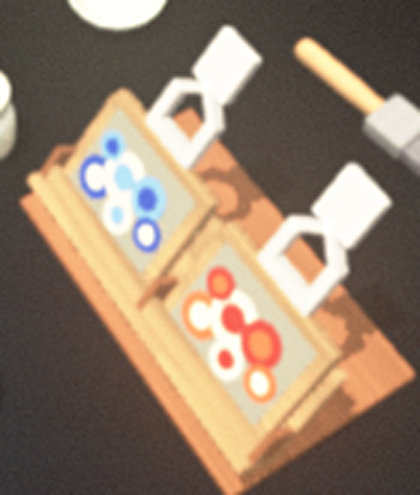

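View pics/t_rack.png

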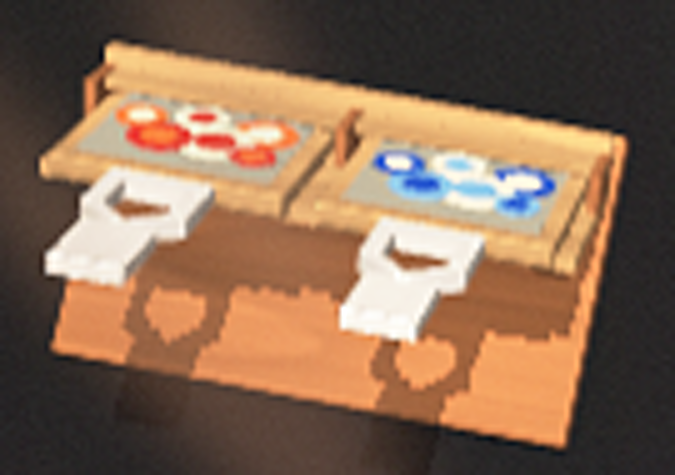

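Run:
```python
from h import *
import pickle
S,T=pickle.load(open("st.pkl","rb"))
np.set_printoptions(precision=1,suppress=True)
c=lambda x0,y0,s,p:(x0+(p[0]+.5)/s-.5,y0+(p[1]+.5)/s-.5)
st=lambda p:c(325,115,5,p); ss=lambda p:c(145,125,5,p); rt=lambda p:c(130,150,5,p); rs=lambda p:c(270,215,3,p)
tc=[(137,167),(349,212),(285,569),(64,521)]; sc=[(209,555),(128,404),(453,275),(545,409)]
# order: front-left(+y), front-right, back-right, back-left
for a,b in zip(tc,sc): print("base",onz(T,st(a),12),onz(S,ss(b),12),tri((T,S),(st(a),ss(b))))
print("barR/L", tri((T,S),(st((515,142)),ss((59,103)))), tri((T,S),(st((119,61)),ss((195,336)))))
print("pegtip",tri((T,S),(st((306,138)),ss((160,208)))))
print("tabR top-end",tri((T,S),(rt((418,322)),rs((225,27)))),"L",tri((T,S),(rt((345,310)),rs((262,60)))))
print("neck tabbottom R",tri((T,S),(rt((440,273)),rs((193,72)))),"L",tri((T,S),(rt((365,262)),rs((233,104)))))
print("orange",tri((T,S),(rt((125,262)),rs((355,163)))),tri((T,S),(rt((48,250)),rs((390,205)))))
```

```text
base [ 674.2 -197.1   12. ] [ 678.2 -196.3   12. ] (array([ 676.3, -198.5,    7.8]), [1.0, 1.0])
base [ 645.9 -310.3   12. ] [ 648.3 -313.1   12. ] (array([ 647.3, -311.7,   11.6]), [1.7, 1.7])
base [ 452.7 -264.2   12. ] [ 455.6 -263.1   12. ] (array([ 453.4, -265.3,    8.7]), [0.5, 0.5])
base [ 481.2 -149.    12. ] [ 485.5 -148.8   12. ] (array([ 482.6, -150.5,    7.9]), [1.3, 1.3])
barR/L (array([ 625.2, -341.5,  200.3]), [0.6, 0.6]) (array([ 669.5, -163.3,  200. ]), [1.3, 1.3])
pegtip (array([ 631. , -247.4,  196.5]), [0.7, 0.7])
tabR top-end (array([474.5, 149.7, 194.4]), [0.6, 0.6]) L (array([479.5, 184.8, 193.6]), [1.9, 1.9])
neck tabbottom R (array([501.8, 145.5, 162.3]), [0.3, 0.3]) L (array([505.7, 182.7, 164.4]), [3.4, 3.4])
orange (array([503.5, 283.6, 197.3]), [1.7, 1.7]) (array([510.9, 318.8, 194.9]), [0.9, 0.9])
```

```bash
cat >> h.py <<'E'
from scipy.spatial.transform import Rotation as Rn
np.set_printoptions(precision=1,suppress=True)
YAW=-0.243; O=np.array([564.8,-231.0,0])
def sw(x,y,z): # stand->world
    return O+Rn.from_euler('z',YAW).apply([x,y,z])
def to_s(p): return Rn.from_euler('z',-YAW).apply(np.array(p)-O)
def quat(yaw,tilt=0,flip=False):
    # tool y=approach (down, tilted forward by tilt), x=jaw dir along yaw
    f=np.array([np.cos(yaw),np.sin(yaw),0]);z=np.array([0,0,1.])
    a=f*np.sin(tilt)-z*np.cos(tilt); j=f*np.cos(tilt)+z*np.sin(tilt)
    if flip:j=-j
    q=Rn.from_matrix(np.c_[j,a,np.cross(j,a)]).as_quat(); return np.array([q[3],q[0],q[1],q[2]])
def R(q): return Rn.from_quat([q[1],q[2],q[3],q[0]]).as_matrix()
def tcp(grasp,q): return np.array(grasp)+5*R(q)[:,1]
E
python3 - <<'E'
from h import *
import pickle
S,T=pickle.load(open("st.pkl","rb"))
s=bot.read_state(); print(R(s["ee_rot"]))
rt=lambda p:(130+(p[0]+.5)/5-.5,150+(p[1]+.5)/5-.5)
a,b=onz(T,rt((565,447)),10),onz(T,rt((52,352)),10); print(a,b,np.linalg.norm(a-b),np.arctan2(-(b-a)[0],(b-a)[1]))
print("mug top",onz(T,(348,112),80),onz(S,(161,245),80))
print("jar",onz(T,(281,180),70))
# tab masks
for n,d,x in (("T",T,(190,190,230,220)),):
    g=cv2.cvtColor(d["img"],cv2.COLOR_RGB2HSV); m=(g[...,1]<60)&(g[...,2]>150)
    mm=np.zeros_like(m);mm[x[1]:x[3],x[0]:x[2]]=m[x[1]:x[3],x[0]:x[2]]
for f in (0,1):
  for nm,g,q in [("bar0",sw(85,-67,200),quat(YAW,0,f)),("bar2.4",sw(-10+95*np.cos(2.4),-67,200+95*np.sin(2.4)),quat(YAW,0,f)),
    ("tab",(481.5,166.4,181.3),quat(-.215,np.radians(35),f)),("pre",sw(110,0,260),quat(YAW,0,f)),("hang",sw(40,0,238),quat(YAW,0,f))]:
    print(f,nm,np.array(g),solve_ik(tcp(g,q),q))
E
```

```text
[[ 0.3 -0.   1. ]
 [-1.   0.   0.3]
 [-0.  -1.  -0. ]]
[434.1 102.8  10. ] [491.6 375.8  10. ] 278.9442477052919 -0.20772274370037971
mug top [ 750.9 -181.    80. ] [ 760.6 -166.    80. ]
jar [577.   -2.8  70. ]
0 bar0 [ 631.2 -316.5  200. ] [ 0.6  0.6 -0.3  1.5  0.2  1.1 -0. ]
0 bar2.4 [ 471.  -276.8  264.2] [ 0.7  0.3 -0.4  1.8  0.1  1.1  0.1]
0 tab [481.5 166.4 181.3] [-0.6  0.2 -0.2  2.3  1.2  0.6 -2. ]
0 pre [ 671.6 -257.5  260. ] [ 0.5  0.6 -0.4  1.4  0.2  1.2 -0.1]
0 hang [ 603.6 -240.6  238. ] [ 0.6  0.5 -0.4  1.6  0.2  1.1 -0.1]
1 bar0 [ 631.2 -316.5  200. ] [ 0.2  0.6  0.3  1.5 -0.2  1.1 -2.9]
1 bar2.4 [ 471.  -276.8  264.2] [ 0.3  0.2  0.2  1.8 -0.   1.1 -2.9]
1 tab [481.5 166.4 181.3] [-0.   0.2 -0.8  2.3  1.2  0.7  1.1]
1 pre [ 671.6 -257.5  260. ] [-0.4  0.9  1.3  1.5 -0.8  1.4 -2.5]
1 hang [ 603.6 -240.6  238. ] [-0.5  0.8  1.3  1.7 -0.8  1.3 -2.4]
```

Run:
```python
from h import *
q=quat(YAW)
bot.move_ptp(tcp(sw(85,-67,260),q),q); print(bot.read_state()["t"])
bot.line_to(tcp(sw(85,-67,200),q),feed=120)
for n in ("scene","wrist"):
    d=cam(n); cv2.imwrite(f"pics/{n}1.png",d["img"][:,:,::-1])
s=bot.read_state(); print(s["t"],s["tcp_pos"],s["wrist_force"],s["q"])
```

```text
2.2833
3.0333 [ 631.9 -316.8  196.3] [ 0.   0.4 -0. ] [ 0.6  0.6 -0.3  1.5  0.2  1.1 -0. ]
```

View pics/scene1.png

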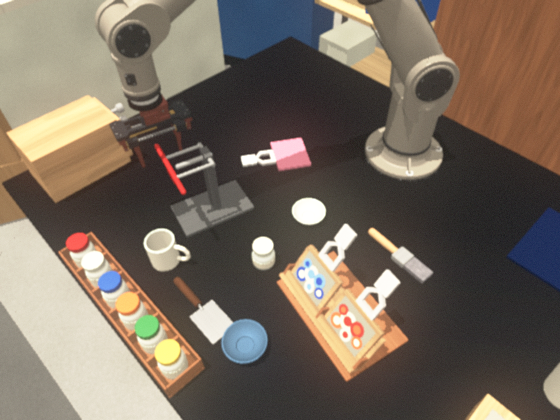

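View pics/wrist1.png

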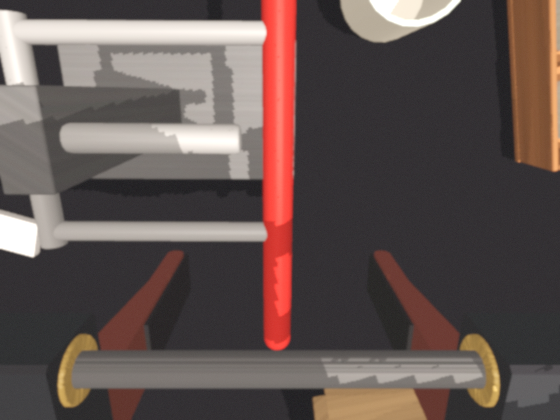

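```bash
cat >> h.py <<'E'
def arc(a0,a1,n,y=-67,feed=110,r=95,q=None):
    q=quat(YAW) if q is None else q
    F=0
    for a in np.linspace(a0,a1,n+1)[1:]:
        bot.line_to(tcp(sw(-10+r*np.cos(a),y,200+r*np.sin(a)),q),feed=feed)
        f=bot.read_state()["wrist_force"]; F=max(F,np.linalg.norm(f))
    return F
E
python3 - <<'E'
from h import *
bot.gripper_close(12)
s=bot.read_state(); print(s["t"],s["finger_gap"],s["wrist_force"])
print(arc(0,.5,3)); s=bot.read_state(); print(s["t"],s["tcp_pos"],s["wrist_force"],s["finger_gap"])
d=cam("scene"); cv2.imwrite("pics/scene2.png",d["img"][:,:,::-1])
E
```

```text
4.1833 11.76829869432 [ 0.6 -0.3  0.1]
3.276078735062406
5.0583 [ 620.8 -313.9  240.8] [ 3.3 -0.3 -0.1] 11.183253260352107
```

View pics/scene2.png

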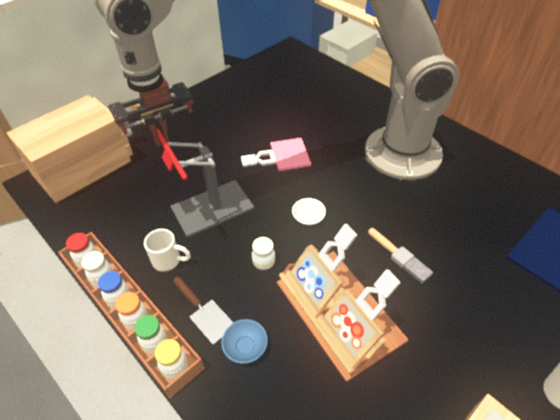

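Low forces and the bar is rising; continue the arc.

Run:
```python
from h import *
print(arc(.5,2.38,11,feed=120)); s=bot.read_state(); print(s["t"],s["tcp_pos"],s["wrist_force"],s["finger_gap"])
bot.let_go()
q=quat(YAW)
bot.line_to(tcp(sw(-80,-67,345),q),feed=200)
s=bot.read_state(); print(s["t"])
bot.hold(0.1)
for n in ("scene","top","wrist"):
    d=cam(n); cv2.imwrite(f"pics/{n}3.png",d["img"][:,:,::-1])
```

```text
13.736098387195408
8.225 [ 472.4 -276.7  260.2] [-0.3  3.4  0.5] 11.437340281208396
10.0083
```

View pics/scene3.png

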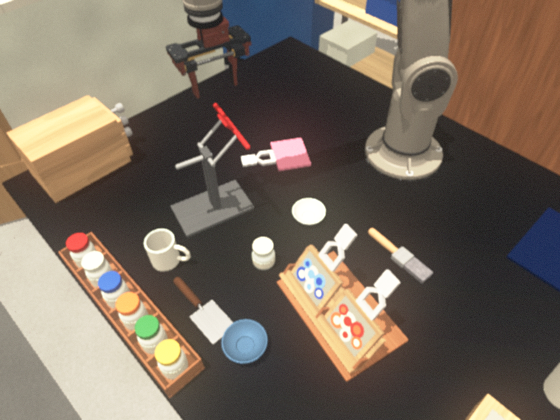

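View pics/wrist3.png

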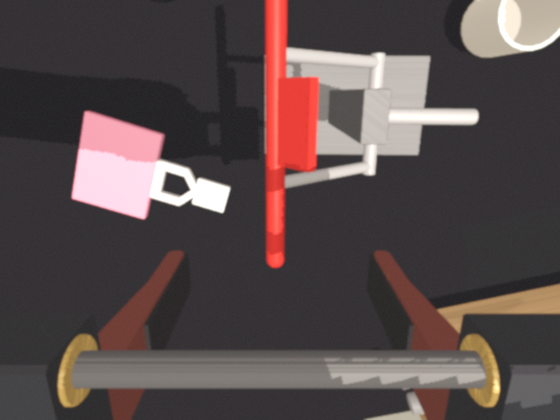

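Run:
```python
from h import *
np.set_printoptions(precision=2,suppress=True)
g=np.array([481.5,166.4,181.3]); yr=-.21; t=np.radians(35)
xd=np.array([np.cos(yr),np.sin(yr),0]); zd=-np.sin(t)*xd+np.array([0,0,np.cos(t)])
for f in (0,1):
  q=quat(yr,t,f)
  for L in (0,40,80): print(f,L,g+zd*L,solve_ik(tcp(g+zd*L,q),q))
for tt in (0,.2,.4): 
  q=quat(yr,tt); print(tt,solve_ik(tcp((470,166,300),q),q))
```

```text
0 0 [481.5 166.4 181.3] [-1.16  0.15  0.43  2.38  1.09  0.48 -1.9 ]
0 40 [459.06 171.18 214.07] [-1.03  0.05  0.22  2.37  0.99  0.61 -1.82]
0 80 [436.62 175.97 246.83] [-0.27  0.01 -0.59  2.32  0.89  0.71 -1.74]
1 0 [481.5 166.4 181.3] [-0.4   0.18 -0.38  2.34  1.18  0.61  1.16]
1 40 [459.06 171.18 214.07] [ 0.31  0.22 -1.19  2.3   1.16  0.8   1.21]
1 80 [436.62 175.97 246.83] [ 0.39  0.07 -1.25  2.29  0.96  0.75  1.38]
0 [ 0.24  0.21 -0.8   1.85  0.17  1.14 -0.83]
0.2 [ 0.36  0.13 -0.97  1.96  0.31  0.99 -0.96]
0.4 [-0.05  0.01 -0.59  2.09  0.42  0.82 -1.11]
```

```bash
cat >> h.py <<'E'
G=np.array([481.5,166.4,181.3]); YR=-.21; TL=np.radians(35)
XD=np.array([np.cos(YR),np.sin(YR),0]); ZD=-np.sin(TL)*XD+np.array([0,0,np.cos(TL)])
QT=quat(YR,TL)
E
python3 - <<'E'
from h import *
q=quat(YR,.2)
bot.move_ptp(tcp((455,166,310),q),q)
bot.move_ptp(tcp(G+ZD*80,QT),QT)
s=bot.read_state(); print(s["t"],s["tcp_pos"],s["q"]*100)
for n in ("scene","top","wrist"):
    d=cam(n); cv2.imwrite(f"pics/{n}4.png",d["img"][:,:,::-1])
d=cam("wrist")
for L in (200,163,183): print(L, [proj(d,G+ZD*(L-188)+XD*np.cos(TL)*5+np.array([0,0,5*np.sin(TL)])+yy*np.array([-XD[1],XD[0],0])) for yy in (-18,18)])
print("tool centre", proj(d,G))
E
```

```text
12.7083 [440.2 174.9 243.2] [  40.1    7.4 -125.9  229.    96.2   74.9 -176.3]
200 [array([285.7, 261.3]), array([285.9, 207.1])]
163 [array([284.7, 238.8]), array([284.8, 191.2])]
183 [array([285.2, 250.2]), array([285.3, 199.2])]
tool centre [277.7 228. ]
```

View pics/scene4.png

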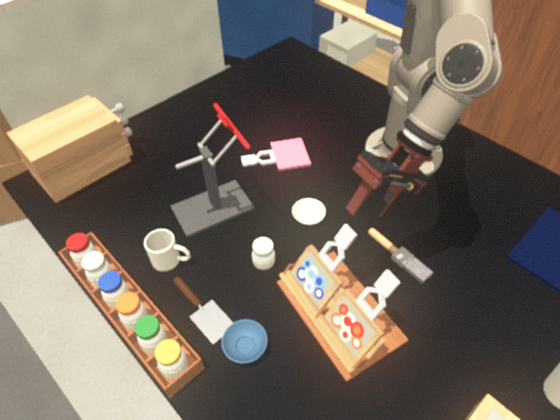

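View pics/wrist4.png

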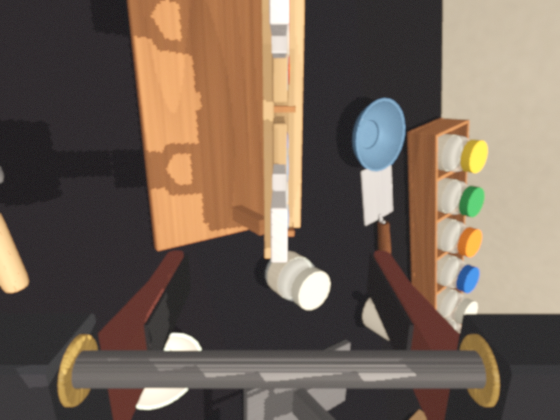

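View pics/top4.png

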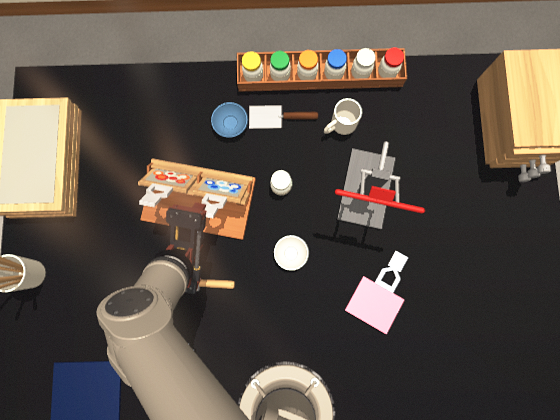

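Run:
```python
from h import *
print(bot.line_to(tcp(G,QT),feed=80,stop_force=12))
s=bot.read_state(); print(s["t"],s["tcp_pos"],tcp(G,QT),s["wrist_force"],s["q"]*100)
bot.gripper_close(30)
s=bot.read_state(); print(s["t"],s["finger_gap"],s["wrist_force"])
for n in ("scene","wrist"):
    d=cam(n); cv2.imwrite(f"pics/{n}5.png",d["img"][:,:,::-1])
```

```text
False
14.0583 [484.3 166.  177.6] [484.3 165.8 177.2] [0.4 0.3 0.7] [  25.2   33.7 -112.9  230.4  131.9   84.4 -203.7]
15.25 9.927471244901806 [ 4.8 -0.7  1. ]
```

View pics/scene5.png

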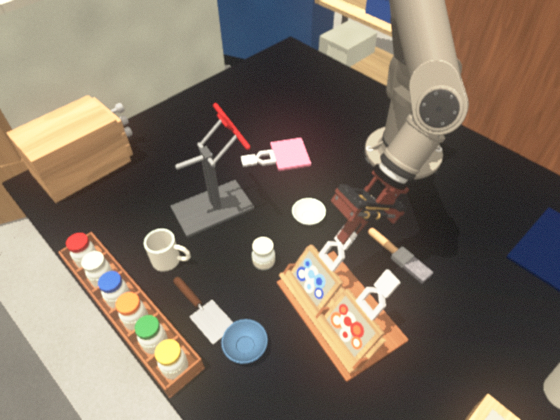

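View pics/wrist5.png

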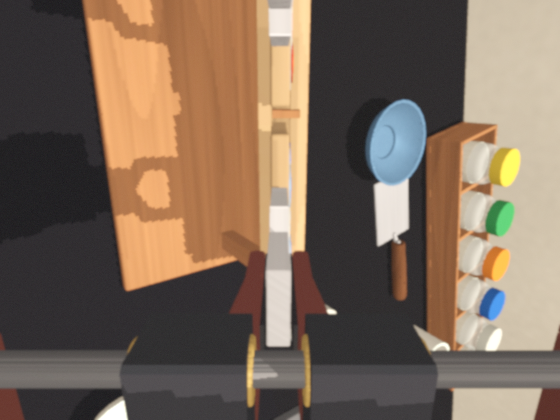

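Run:
```python
from h import *
bot.line_to(tcp(G+ZD*45,QT),feed=120)
s=bot.read_state(); print(s["t"],s["finger_gap"],s["wrist_force"],s["q"]*100)
q0=quat(YR)
p=G+ZD*45+np.array([20,0,80])
r=solve_ik(tcp(p,QT),QT); print(r)
bot.line_to(tcp(p,QT),feed=150)
s=bot.read_state(); print(s["t"],s["tcp_pos"],s["q"]*100)
for tt in (.3,0):
  print(solve_ik(tcp((510,140,360),quat(YR,tt)),quat(YR,tt)))
for n in ("scene",):
    d=cam(n); cv2.imwrite(f"pics/{n}6.png",d["img"][:,:,::-1])
```

```text
15.875 9.832768353600931 [ 2.7 -0.5  3.3] [  32.7   20.6 -121.1  230.1  114.6   80.4 -191.4]
[ 0.6  0.  -1.3  2.2  0.8  0.7 -1.5]
16.575 [477.9 170.4 292.1] [  52.7    2.4 -126.8  217.7   79.8   74.2 -149.3]
[ 0.7  0.1 -1.3  1.9  0.4  1.  -0.9]
[ 0.6  0.4 -1.3  1.7  0.4  1.4 -0.9]
```

View pics/scene6.png

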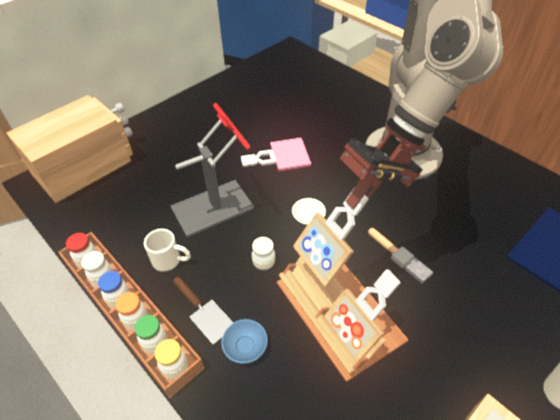

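Run:
```python
from h import *
p=np.array([505,150,365]);q=quat(YR)
bot.move_ptp(tcp(p,q),q); print(bot.read_state()["t"],bot.read_state()["q"]*100)
q=quat(YAW)
p=np.array([640,-40,365]);bot.line_to(tcp(p,q),rot=q,feed=220); print(bot.read_state()["t"],bot.read_state()["q"]*100)
p=sw(120,0,330);bot.line_to(tcp(p,q),feed=220); s=bot.read_state(); print(s["t"],s["q"]*100,s["finger_gap"])
bot.line_to(tcp(sw(105,0,253),q),feed=120); bot.hold(.2); s=bot.read_state(); print(s["t"],to_s(s["tcp_pos"]))
import pickle
D={n:cam(n) for n in ("scene","top","wrist")}; pickle.dump(D,open("d7.pkl","wb"))
for n,d in D.items(): cv2.imwrite(f"pics/{n}7.png",d["img"][:,:,::-1])
crop(D["scene"],"s7.png",130,110,130,130,4)
```

```text
17.2667 [  60.8   37.8 -129.2  169.    37.2  135.9  -95.5]
18.475 [  70.6   57.2 -115.9  142.9   52.1  147.5  -68.1]
19.6583 [  86.1   72.6 -107.9  124.4   62.5  151.3  -36.9] 9.882213305881427
20.6583 [105.5   0.2 249. ]
```

View pics/s7.png

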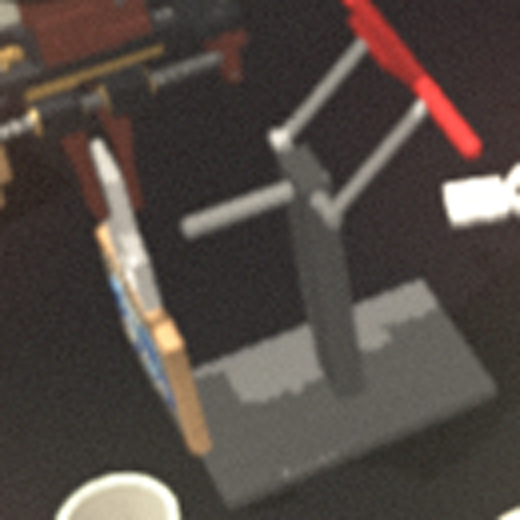

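View pics/wrist7.png

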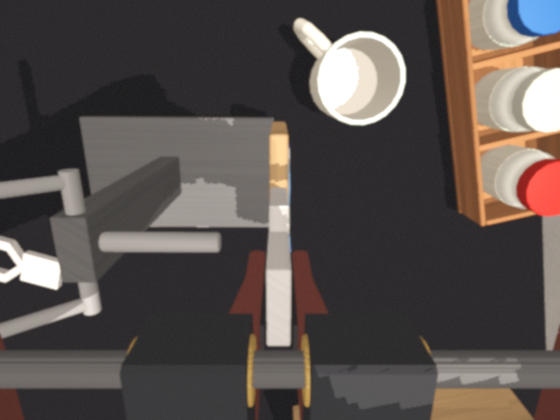

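View pics/top7.png

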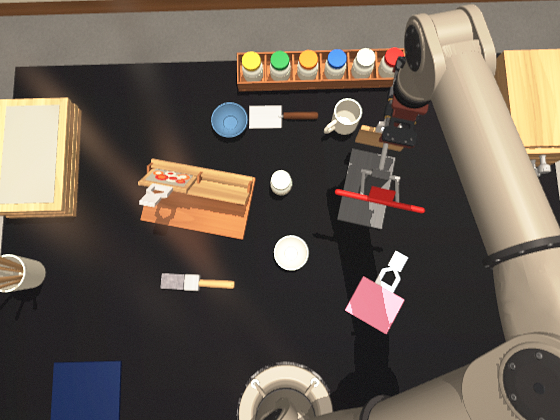

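Run:
```python
from h import *
import pickle
D=pickle.load(open("d7.pkl","rb"))
W,S=D["wrist"],D["scene"]
gz=254; gx=105.5; gy=0.2  # grasp in stand
P=lambda x,y,z: sw(gx+x,gy+y,gz-188+z)
print("wrist pegtip top/axis",proj(W,sw(70,0,201)),proj(W,sw(0,0,201)))
print("tab ends back",[proj(W,P(-5,y,200)) for y in(-18,18)], "panel far top", [proj(W,P(x,60,100)) for x in(-6,6)])
cs=lambda uv:((uv-np.array([130,110])+.5)*4-.5)
print("scene crop: panel back +y top",cs(proj(S,P(-6,60,100))),"front",cs(proj(S,P(6,60,100))),"bot back",cs(proj(S,P(-6,60,0))),"bot front",cs(proj(S,P(6,60,0))))
print("tab top",cs(proj(S,P(5,-18,200))),"pegtip",cs(proj(S,sw(70,0,195))), "eye", cs(proj(S,P(-5,0,132))))
g=D["wrist"]["img"][::,150:200].mean(2); print(g[225:262].mean(1).round())
```

```text
wrist pegtip top/axis [218.  245.4] [ 96.6 245.5]
tab ends back [array([268.3, 345.7]), array([267.5, 268.9])] panel far top [array([269.6, 132.9]), array([289. , 132.9])]
scene crop: panel back +y top [186.2 344.1] front [167.  351.8] bot back [215.5 450.1] bot front [197.7 457.7]
tab top [ 85.5 146.6] pegtip [186.7 229.4] eye [137.7 244.3]
[147. 124.  85.  54.  46.  51.  76. 109. 130. 141. 147. 153. 158. 162.
 166. 169. 173. 175. 175. 176. 177. 176. 174. 170. 165. 157. 137. 100.
  61.  47.  45.  45.  45.  45.  45.  45.  45.]
```

Run:
```python
from h import *
import pickle
D=pickle.load(open("d7.pkl","rb"))
crop(D["wrist"],"w7z.png",180,100,150,110,5)
crop(D["wrist"],"w7y.png",200,230,130,120,5)
```

```text
(no output)
```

View pics/w7z.png

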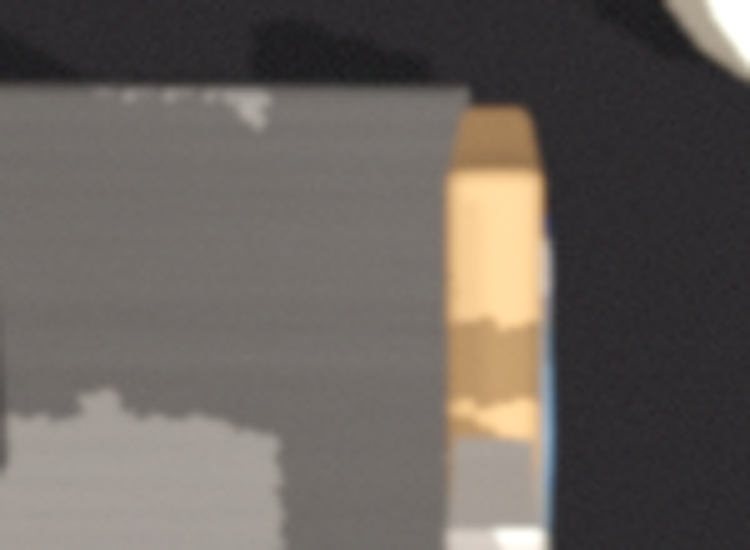

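View pics/w7y.png

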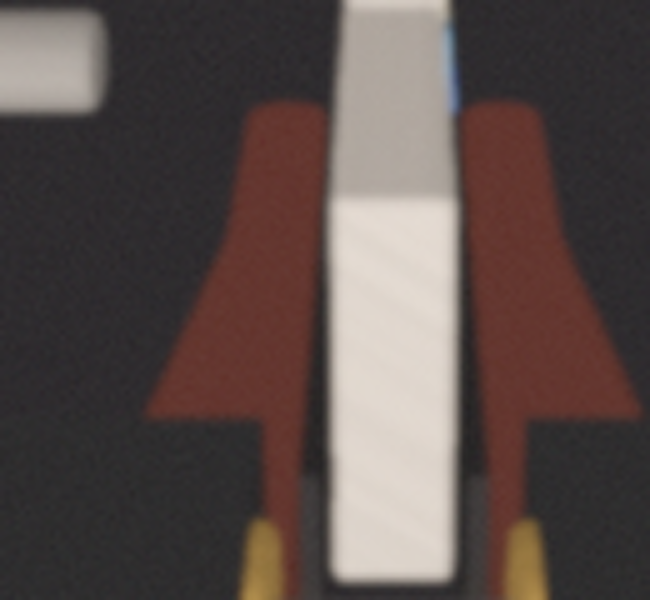

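Run:
```python
from h import *
import pickle
q=quat(YAW)
bot.line_to(tcp(sw(104,2,253),q),feed=60)
print(bot.line_to(tcp(sw(44,2,253),q),feed=80,stop_force=8))
s=bot.read_state(); print(s["t"],to_s(s["tcp_pos"]),s["wrist_force"])
D={n:cam(n) for n in ("scene","wrist")}
crop(D["scene"],"s8.png",130,110,130,130,4)
cv2.imwrite("pics/w8.png",D["wrist"]["img"][:,:,::-1])
```

```text
False
21.9583 [ 44.4   1.9 248.1] [-0.3  0.2 -3.1]
```

View pics/s8.png

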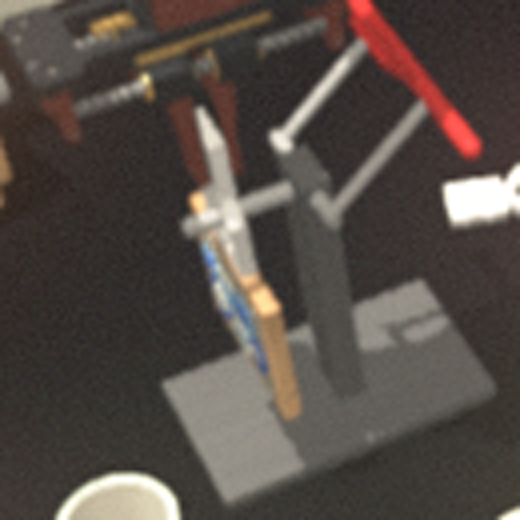

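View pics/w8.png

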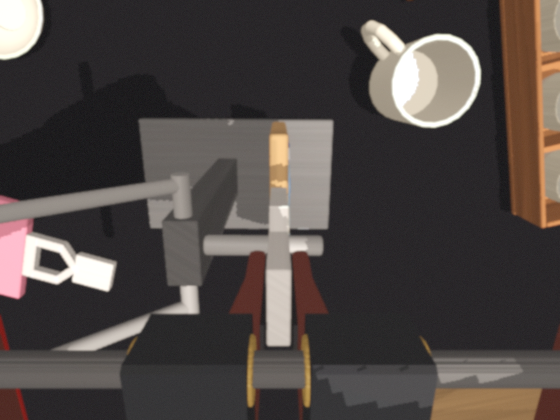

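Run:
```python
from h import *
q=quat(YAW)
print(bot.line_to(tcp(sw(44,2,234.5),q),feed=25,stop_force=4))
s=bot.read_state(); print(s["t"],to_s(s["tcp_pos"]),s["wrist_force"])
D={n:cam(n) for n in ("scene","wrist")}
crop(D["scene"],"s9.png",130,110,130,130,4)
```

```text
True
22.6417 [ 44.    1.4 233. ] [-0.7  0.1  2.9]
```

View pics/s9.png

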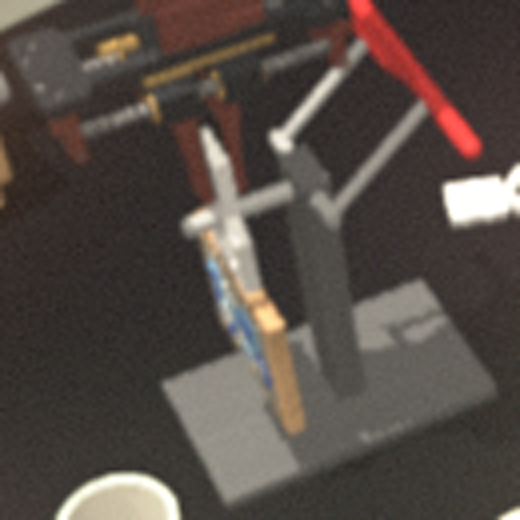

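Run:
```python
from h import *
q=quat(YAW)
bot.let_go()
s=bot.read_state(); print(s["t"],s["wrist_force"],s["finger_gap"])
bot.line_to(tcp(sw(44,2,330),q),feed=90)
bot.hold(.5)
s=bot.read_state(); print(s["t"],s["q"]*100)
import pickle
D={n:cam(n) for n in ("scene","top","wrist")};pickle.dump(D,open("d10.pkl","wb"))
crop(D["scene"],"s10.png",130,110,130,130,4)
cv2.imwrite("pics/w10.png",D["wrist"]["img"][:,:,::-1])
```

```text
23.9917 [ 0.3  0.8 -0.5] 87.77344086031142
25.675 [ 100.1   62.  -114.5  144.6   56.3  143.6  -39. ]
```

View pics/s10.png

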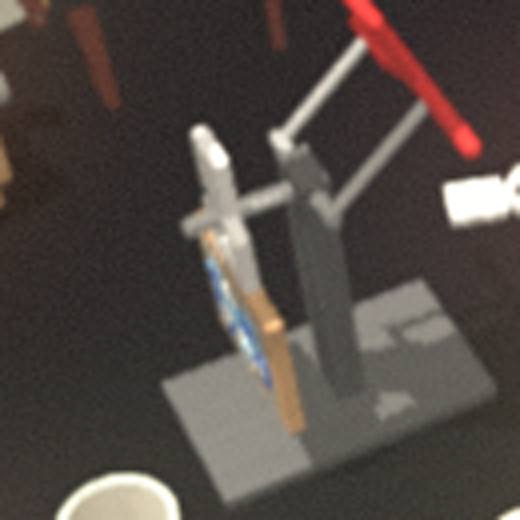

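View pics/w10.png

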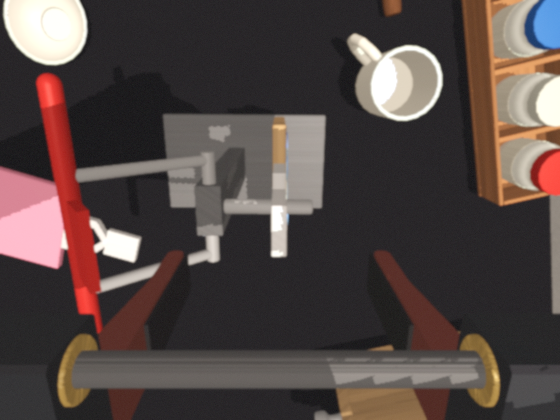

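Run:
```python
from h import *
q=quat(YAW)
bot.line_to(tcp(sw(44,-20,350),q),feed=200)
bot.line_to(tcp(sw(-83,-66,350),q),feed=200)
c=2.44
print(bot.line_to(tcp(sw(-10+95*np.cos(c),-66,200+95*np.sin(c)),q),feed=120,stop_force=8))
s=bot.read_state(); print(s["t"],to_s(s["tcp_pos"]),s["wrist_force"],s["q"]*100)
bot.gripper_close(12)
s=bot.read_state(); print(s["t"],s["finger_gap"],s["wrist_force"])
for n in ("scene","wrist"):
    d=cam(n); cv2.imwrite(f"pics/{n}11.png",d["img"][:,:,::-1])
```

```text
False
27.8417 [-82.  -65.8 257. ] [-0.3  0.   0.5] [ 133.2   50.9 -121.9  179.1   51.1  121.1  -28. ]
28.9917 11.704508252663043 [-3.   1.   2.4]
```

View pics/scene11.png

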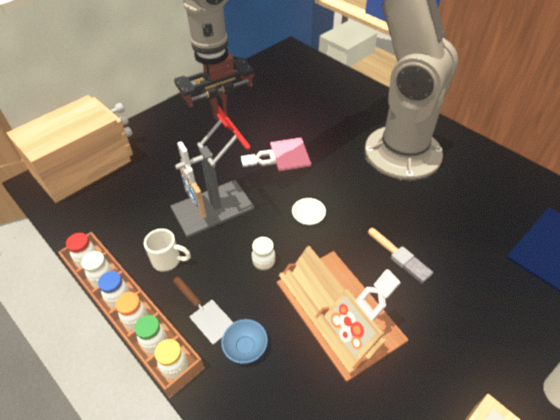

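View pics/wrist11.png

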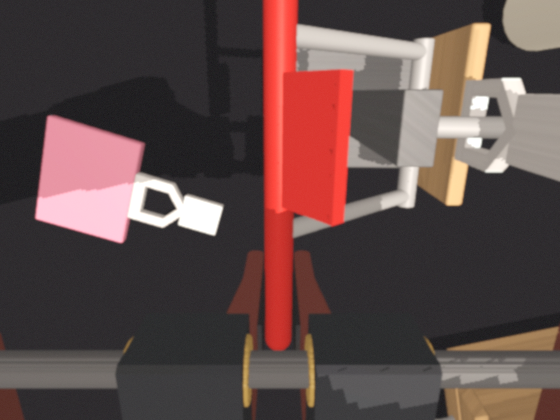

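Run:
```python
from h import *
print(arc(2.44,1.0,9,y=-66,feed=110)); s=bot.read_state(); print(s["t"],s["wrist_force"],s["finger_gap"],s["q"]*100)
d=cam("scene"); crop(d,"s12.png",130,90,130,150,4)
```

```text
11.835288723024135
31.7167 [-0.5 -4.3 -0.4] 11.660701850059878 [ 108.1   66.8 -111.   148.7   60.2  136.3  -31.1]
```

View pics/s12.png

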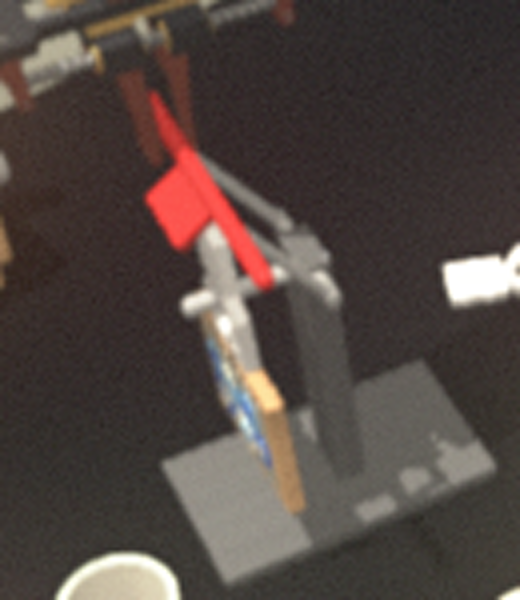

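Run:
```python
from h import *
print(arc(1.0,.06,6,y=-66,feed=90)); s=bot.read_state(); print(s["t"],s["wrist_force"],s["finger_gap"])
bot.let_go(); q=quat(YAW)
bot.line_to(tcp(sw(85,-70,330),q),feed=120); bot.hold(1.0)
s=bot.read_state(); print(s["t"],s["wrist_force"])
import pickle
D={n:cam(n) for n in ("scene","top","wrist")};pickle.dump(D,open("d13.pkl","wb"))
for n,d in D.items(): cv2.imwrite(f"pics/{n}13.png",d["img"][:,:,::-1])
crop(D["scene"],"s13.png",130,110,130,130,4)
```

```text
5.429907407775247
33.6667 [ 0.8 -2.6  0.7] 11.812535272208358
37.0833 [-0.4  1.   0.4]
```

View pics/s13.png

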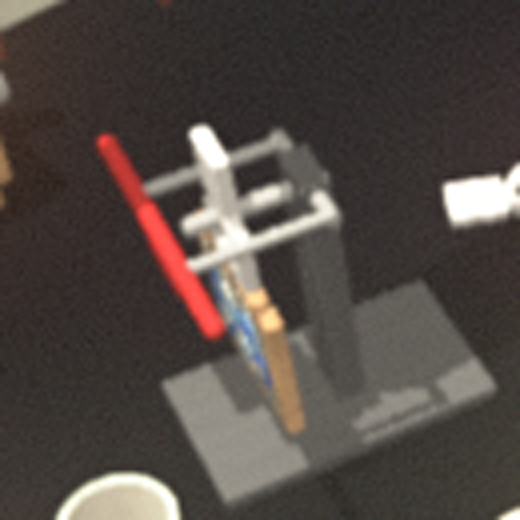

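View pics/top13.png

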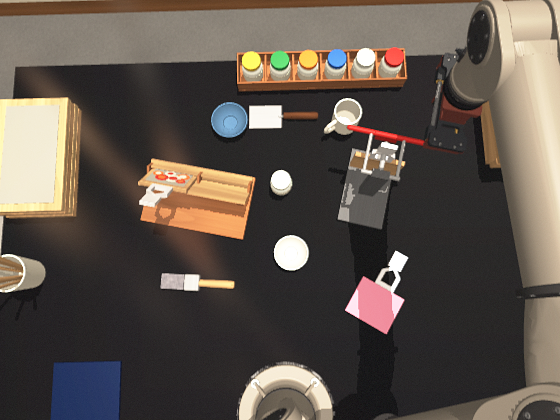

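View pics/wrist13.png

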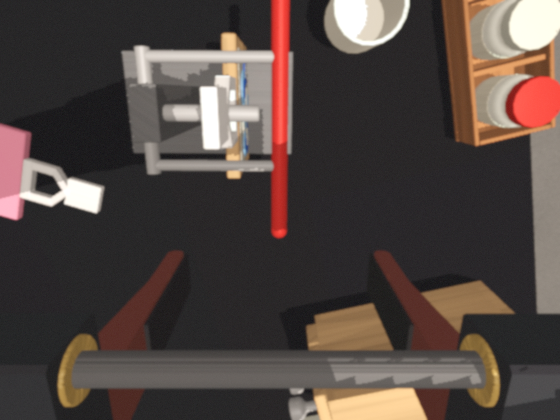

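Run:
```python
from h import *
job.finish_job(); print(bot.read_state()["t"])
```

```text
the job is handed in; nothing more can be done
the job is handed in; nothing more can be done
```

The blue panel is hanging on the peg with the flap shut in front of it. I handed the job in at about 37 s of the 72 s allowed; no verdict is reported.

**What I did:** I gripped the right end of the flap's red bar and carried it over the post until it stayed open by itself. I took the blue panel by its tab, lifted it out of the rest along its own slope, turned it upright and threaded its eye onto the peg. Contact came at the expected height, and I let go of it there. I then gripped the bar again, brought the flap forward and released it just above shut.

**Last checks:**
- **Flap:** in the scene view both bar ends are back within about 0.5 px of where they were when it was shut at the start.
- **Panel:** it hangs upright and square to the peg. Its eye is about 42–44 mm from the post face, judged from the arm's position at release. I did not measure its final pose separately.
- **Bystanders:** the orange panel and the rest look unmoved by eye in the top view, but I did not measure them.
- **Robot:** the wrist force was about 1 N and the gripper was well clear. The highest force I read while moving the flap was about 14 N.

**Disagreement:** before hanging, the wrist camera put the peg about 2 mm to the side of my first estimate. I shifted the panel by that much, and no check failed.

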